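# Slide the locating pin over the fixture plate until it drops into its hole

## Robot

A 6-joint arm with a two-finger parallel gripper is mounted at the origin on a cart in front of the work surface, level with it; the furniture and walls round the work are solid. World frame = base frame: x ahead of the robot, y to its left, z up, the work surface at z = 0. Lengths are in mm, angles in rad, forces in N, time in s.
With the tool pointing down it reaches from about 275 to 825 mm from the base axis. Payload 4.9 kg.
Tool frame: the origin (TCP) lies at the very end of the fingers, on their centre line; the grasp point (between the pads) lies 19 mm behind it; z points along the fingers, y is the line along which they close (so a half turn about z gives the same grasp; the last joint's range is limited). The gripper opens to 85 mm and grips with 20 to 120 N. Pads are 22 mm wide; open, the fingers measure 114 mm over their backs; the gripper's body (76 mm by 85 mm) begins 54 mm behind the grasp point. The pads swing forward as they close: fully open they stand 13 mm farther back than shut.
Start: joints at [1.173, 0.326, -0.193, 1.052, 0, 1.437], TCP at [143.407, 530.993, 231.281] pointing down, gripper open.
Joint ranges: [-2.65, 2.65], [-0.97, 1.79], [-1.3, 1.35], [-1.93, 2.1], [-1.47, 1.37], [-3.14, 3.14]. Speed limits (rad/s): [2.57, 2.57, 3.14, 3.14, 3.14, 3.14].

## Interface

Orientations are given as [roll, pitch, yaw] about the fixed x, y, z axes, in that order (R = Rz(yaw) Ry(pitch) Rx(roll)).
In Python, from bench import bot, solve_ik, imaging gives the robot as it stands. Calls block until the motion is done:
- bot.move_ptp(position, orientation): joint-space move of the TCP to a pose.
- bot.movel(position, rot=None, max_speed=150, threshold=None): straight line of the TCP; rot=None keeps the orientation; max_speed is the mean speed in mm/s. With threshold (N) it stops when the force on the tool has changed by that much, and returns True; else False.
- bot.move_j(angles): joint-space move.
- bot.grip(opening, effort=None): opening from 0.0 (shut) to 1.0 (fully open); effort is the grip in N (None keeps the last); returns when the fingers have stopped.
- bot.dwell(seconds).
- solve_ik(position, orientation): joint angles nearest the present ones, or None.
- bot.get_state(): the state.
- imaging.capture(name): name is "side" or "top" or "wrist"; returns the picture (420x560x3 uint8, blue, green, red); there is no depth.
- imaging.camera_model(name): a dict with "K" (3x3 intrinsics, pixels), "position" and "rotation" of the camera in the world. Camera axes: x right, y up, looking along -z (the intrinsics and any distortion apply to the point x, -y, -z); pixel columns grow to the right and rows downward; lengths in mm; the calibration is good to about 2 mm. The wrist camera is an equidistant fisheye: a pixel r from the principal point sees the ray r / f radians off the axis. A picture is of the moment at which its call begins: read the wrist's pose just before it. camera_model takes no time and is no camera call; for the wrist camera it gives the pose at the moment of the call.
A pose or a line that the arm cannot do raises bot.IKError and nothing moves.
- bot.sign_off(): hands the job in; it is judged then, once.
The state is a dict: "t": time; "qpos": joint angles; "joint_velocities": joint speeds; "effort": joint torques, N m; "tcp_pos": TCP position; "orientation": TCP orientation; "contact_force": force on the tool from outside, world axes, zero at the start; "wrist_torque": the same for the moment, N m; "opening": opening from 0.0 (shut) to 1.0 (fully open); "gripper_force": force on a finger pad.
Only numpy, scipy, OpenCV 4.12 (cv2) and the standard library are available. Lean on these libraries where they do the work, as an engineer would, in place of code of your own. Each camera call takes 0.05 s, during which the arm holds its last target. There are 200 camera calls.

## Task

Take the steel locating pin with the tall round grip out of the wooden stand and touch its tip down on the flat top of the aluminium fixture plate, about 3 cm to one side of the open hole. Then slide it sideways across the plate, without lifting it, until it drops into the hole, and let go of it with its collar sitting flat on the plate. Leave the plug with the low button head in the stand.

Things in the scene. Friction and masses are not known exactly. Their poses are not given: they have to be found in the camera images.
- lock_pin: steel locating pin, 90 mm tall, upright in one of two holes of a wooden stand (60x130 mm, 48 tall). From the tip up: shank 12 mm thick, 32 long, tapered to a 6 mm tip; flat collar 44 mm wide, 8 thick (32 to 40 above the tip); round grip 24 mm wide, 50 tall. About 150 g. Origin: centre of the tip's end, hidden in the stand 16 mm above the bench; z up along the pin.
- low_plug: bystander, to be left in the stand: same shank and collar as the pin, but only a low round button 28 mm wide and 10 tall on the collar. It is in the stand's other hole, 70 mm from the pin. Origin: centre of its tip's end; z up along the plug.
- fixture_plate: fixed bare aluminium block, 160x100 mm, 40 tall, on the bench at any yaw. Its top is flat but for the one open hole; three dark socket screws 16 mm wide are flush with the top and are no holes. Origin: centre of its underside; x along its 160 mm, towards the hole; z up.
- hole (a point): centre of the open hole's mouth, level with the plate's flat top, 40 mm above the bench; 40 mm from the plate's centre along its +x, 40 mm from the short edge, 50 from the long ones. Straight through, 24 mm wide, countersunk to 34 at the mouth, clear flat top all round. Seated, the pin's collar lies on the plate and its tip is 32 mm below this point. Axes as the plate's.
Mind the look-alikes: they are no part of the job. Leave any green look-alike of the lock_pin alone.

How it is judged (in metres and radians):
On the way:
1. the pin's tip is set down on the plate's flat top beside the hole (at least 18 mm from its centre) (contact force between lock_pin and fixture_plate above 0.2 N and z of lock_pin in the frame of hole between -0.004 and 0.005 m and angle between lock_pin's own z axis and vertical below 0.35 rad and horizontal distance between lock_pin and hole above 0.018 m), for 0.1 s.
At the end, for the whole second after the job is handed in: The pin stands still in the plate's hole: tip within 12 mm of the hole's axis and at least 28 mm below the plate's top (collar on the plate), within 10 degrees of upright. The low plug is still in the stand, within 20 mm of where it was (horizontal distance between lock_pin and hole below 0.012 m and z of lock_pin in the frame of hole below -0.028 m and angle between lock_pin's own z axis and vertical below 0.17 rad and linear speed of lock_pin below 0.02 m/s and distance of low_plug from where it was at the start of the episode below 0.02 m); the robot touches nothing.
It fails at once if the pin's tip is carried through the air just over the hole (within 10 mm of its axis, 12 to 25 mm above the plate) instead of being slid to it (horizontal distance between lock_pin and hole below 0.01 m and z of lock_pin in the frame of hole between 0.012 and 0.025 m).
It fails at once if the low plug is pulled out of its place (distance of low_plug from where it was at the start of the episode above 0.02 m).
It also fails if it takes over 45 s, if anything falls off the work surface, if the arm or the gripper's body presses on something with over 40 N, if the wrist force passes 120 N, or if a joint passes its speed limit or range.

## Working session

There is one attempt and no reset: what is moved stays moved. The work goes in short steps, each a Python script; the robot and the scene stay as the last script left them, time stands still between calls to the robot, and variables do not carry over. Pictures are saved under pics/ and viewed, at most 10 in all, crops included, and the job is handed in when it is done.

```bash
mkdir -p pics; ls
python3 - <<'E'
from bench import bot, imaging
import cv2, json
for n in("top","side"):
    cv2.imwrite(f"pics/{n}0.png",imaging.capture(n)); m=imaging.camera_model(n); print(n,m)
print(bot.get_state())
E
```

```text
pics
top {'K': array([[488.27109176,   0.        , 274.53227289],
       [  0.        , 488.27109176, 206.61439019],
       [  0.        ,   0.        ,   1.        ]]), 'position': array([ 328.04306862,   89.12154383, 1062.42504842]), 'rotation': array([ 0.19924064, -0.00956126, -1.54283074])}
side {'K': array([[430.26084874,   0.        , 279.94909398],
       [  0.        , 430.26084874, 211.53551788],
       [  0.        ,   0.        ,   1.        ]]), 'position': array([489.07204477, 948.35024385, 457.90924595]), 'rotation': array([ 1.13939308e+00,  2.19354980e-03, -3.09647186e+00])}
{'t': 0.1, 'qpos': array([ 1.17279443e+00,  3.26877661e-01, -1.93465939e-01,  1.05198068e+00,
       -2.02867883e-05,  1.43661763e+00]), 'joint_velocities': array([-2.41774136e-04, -7.57720598e-04,  1.50566378e-03,  1.65005308e-04,
       -9.50260130e-05, -1.35860702e-03]), 'effort': array([ 5.21225491e-05, -4.44239795e+01,  2.63038605e+01,  7.96966022e-03,
       -2.76348783e-04,  3.72444219e-06]), 'tcp_pos': array([143.21179247, 530.50543671, 230.58263487]), 'orientation': array([-3.14007572e+00, -1.84299196e-04,  2.87776933e+00]), 'contact_force': array([-0.35220029,  0.47945482,  0.6919181 ]), 'wrist_torque': array([-0.04566673,  0.0211964 , -0.00025437]), 'gripper_force': 0.0, 'opening': 0.9991659530186016}
```

View pics/top0.png

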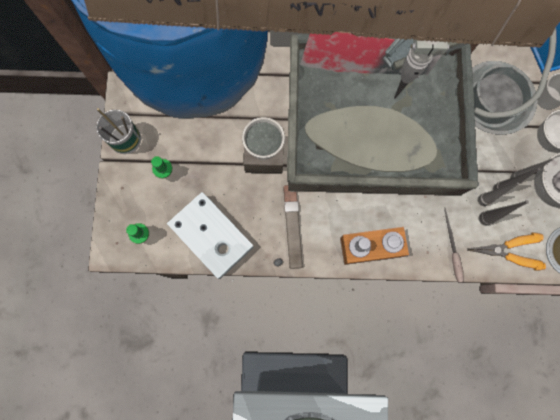

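View pics/side0.png

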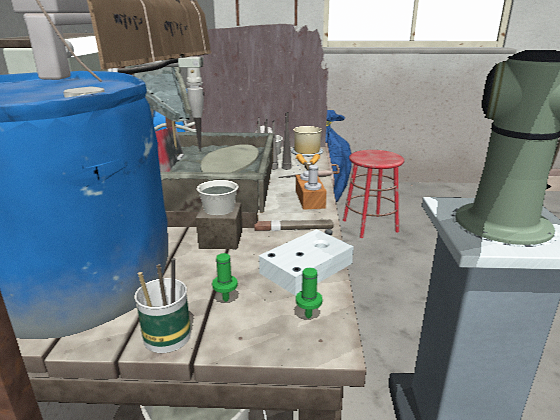

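Candidates for lock_pin: the two items in the orange stand, top view (363,243) and (393,241). The green look-alikes at (162,168) and (138,233) are excluded. I'll confirm the pin and the hole in one enlarged crop and measure the positions.

```bash
cat > h.py <<'E'
from bench import bot, solve_ik, imaging
import numpy as np, cv2
from scipy.spatial.transform import Rotation as R
def ray(m,uv):
    K=m["K"]; x=(uv[0]-K[0,2])/K[0,0]; y=(uv[1]-K[1,2])/K[1,1]
    d=np.array([x,-y,-1.]); return R.from_euler('xyz',m["rotation"]).apply(d)
def fishray(m,uv):
    K=m["K"]; v=np.array([(uv[0]-K[0,2])/K[0,0],(uv[1]-K[1,2])/K[1,1]]); r=np.hypot(*v)+1e-12
    return R.from_euler('xyz',m["rotation"]).apply([v[0]/r*np.sin(r),-v[1]/r*np.sin(r),-np.cos(r)])
def plane(m,d,z): p=m["position"]; return p+d*(z-p[2])/d[2]
E
python3 - <<'E'
from h import *
t=cv2.imread("pics/top0.png"); s=cv2.imread("pics/side0.png")
a=cv2.resize(t[215:275,330:420],(540,360),interpolation=cv2.INTER_CUBIC)
b=cv2.resize(s[140:215,285:335],(240,360),interpolation=cv2.INTER_CUBIC)
cv2.imwrite("pics/crop.png",np.hstack([a,b]))
m=imaging.camera_model("top")
hsv=cv2.cvtColor(t,cv2.COLOR_BGR2HSV)
# plate: bright, low saturation
w=cv2.inRange(hsv[180:290,150:270],(0,0,200),(179,40,255))
c=max(cv2.findContours(w,0,2)[0],key=cv2.contourArea)+[150,180]
bx=cv2.boxPoints(cv2.minAreaRect(c)); print(bx)
P=np.array([plane(m,ray(m,q),40)[:2] for q in bx]);print(P,P.mean(0),np.linalg.norm(np.diff(P,axis=0),axis=1))
for q in [(222,249),(203,228),(202,203),(179,224)]: print(q,plane(m,ray(m,q),40))
for q,z in [((363,243),106),((363,243),56),((393,241),66),((393,241),106)]: print(q,z,plane(m,ray(m,q),z))
o=cv2.inRange(hsv[215:275,330:420],(5,120,100),(20,255,255))
c=max(cv2.findContours(o,0,2)[0],key=cv2.contourArea)+[330,215]
bx=cv2.boxPoints(cv2.minAreaRect(c));print(bx,[plane(m,ray(m,q),48)[:2] for q in bx])
E
```

```text
[[165.87444 223.64526]
 [200.57372 190.77228]
 [252.0511  245.10953]
 [217.35182 277.9825 ]]
[[491.05249645 314.01167767]
 [564.63509924 244.8348142 ]
 [450.76566576 130.04899895]
 [380.29242721 199.37789853]] [471.68642216 222.06834734] [100.99424674 161.68497538  98.85835153]
(222, 249) [440.74242577 192.72173309  40.        ]
(203, 228) [484.05431313 235.03445175  40.        ]
(202, 203) [537.9351942  240.24057327  40.        ]
(179, 224) [491.11230405 286.23985328  40.        ]
(363, 243) 106 [453.3882132  -91.07587122 106.        ]
(363, 243) 56 [ 459.94100815 -100.49623381   56.        ]
(393, 241) 66 [ 464.57252521 -160.45766611   66.        ]
(393, 241) 106 [ 459.09175345 -150.43868032  106.        ]
[[341.61057 235.14403]
 [404.39755 226.58217]
 [408.27383 255.00813]
 [345.48685 263.57   ]] [array([476.25221465, -57.20582126]), array([ 498.33980819, -189.65164855]), array([ 438.58327841, -196.25963111]), array([417.02833034, -65.29598912])]
```

View pics/crop.png

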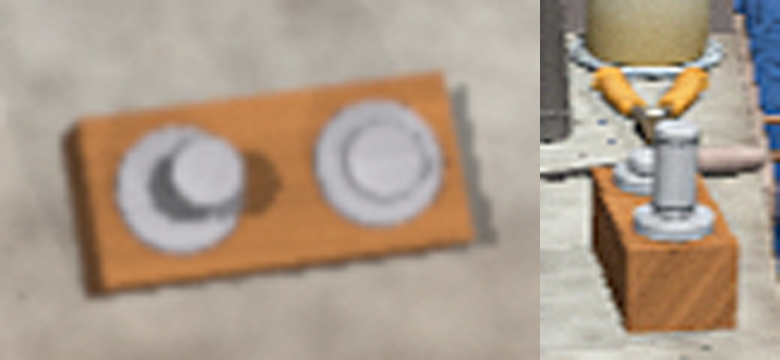

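The left item in the stand, (364,243) in the top view, is the tall-grip lock_pin at about (453,-93). The right one, (393,242), is the low button plug. The hole is at (222,249), about (442,193). The other dark spots are the flush screws. I'll take wrist looks at both on the way.

Run:
```python
from h import *
import pickle
ori=[np.pi,0,1.735]; out={}
for n,p in [("plate",[440,193,230]),("pin",[453,-93,230])]:
    bot.move_ptp(p,ori)
    bot.dwell(0.2)
    m=imaging.camera_model("wrist"); im=imaging.capture("wrist"); out[n]=m
    cv2.imwrite(f"pics/w_{n}.png",im); s=bot.get_state(); print(n,s["t"],s["tcp_pos"],s["orientation"],m["position"],m["rotation"])
print(m["K"])
pickle.dump(out,open("m.pkl","wb"))
cv2.imwrite("pics/w2.png",cv2.resize(np.hstack([cv2.imread("pics/w_plate.png"),im]),(800,300)))
```

```text
plate 2.0 [439.77076445 193.66174734 229.99786684] [ 3.14157141e+00 -9.01449832e-05  1.73642027e+00] [426.78661858 266.04576121 372.67998246] [-2.92002391e-01 -6.83153999e-05  1.65966431e-01]
pin 3.3583 [453.18180614 -92.01021809 230.01503015] [ 3.14152402e+00 -9.29170551e-05  1.73694598e+00] [440.20978448 -19.60860073 372.70979687] [-2.91935543e-01 -1.59882315e-04  1.66477557e-01]
[[325.1922621    0.         278.37375199]
 [  0.         325.1922621  206.75402999]
 [  0.           0.           1.        ]]
```

View pics/w2.png

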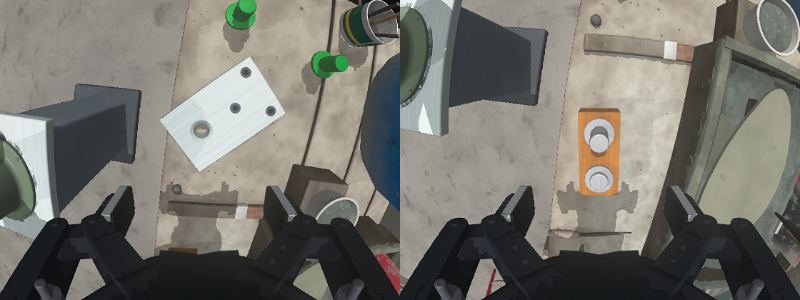

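The wrist pictures show the hole at about (283,183) px in the plate view, and the pin's grip top at about (279,200) px in the stand view, with the button plug below it at (279,252). I'll refine these with circle fits.

Run:
```python
from h import *
import pickle
M=pickle.load(open("m.pkl","rb"))
def circ(n,c,r0,r1,z):
    g=cv2.imread(f"pics/w_{n}.png",0); x,y=c; k=30; g=cv2.resize(g[y-k:y+k,x-k:x+k],None,fx=4,fy=4,interpolation=cv2.INTER_CUBIC)
    h=cv2.HoughCircles(g,cv2.HOUGH_GRADIENT,1.5,12,param1=100,param2=25,minRadius=int(r0*4),maxRadius=int(r1*4))
    if h is None: print(n,"none"); return
    for q in h[0][:4]:
        uv=(x-k+(q[0]+.5)/4-.5,y-k+(q[1]+.5)/4-.5); print(n,z,np.round(uv,1),q[2]/4,np.round(plane(M[n],fishray(M[n],uv),z)[:2],1))
circ("plate",(283,183),8,20,40)
circ("pin",(279,200),8,20,106)
circ("pin",(277,188),16,26,56)
# plate outline in wrist view
hs=cv2.cvtColor(cv2.imread("pics/w_plate.png"),cv2.COLOR_BGR2HSV)
w=cv2.inRange(hs,(0,0,175),(179,30,255)); w[:60]=0; w[250:]=0; w[:,:215]=0
c=max(cv2.findContours(w,0,2)[0],key=cv2.contourArea)
P=np.array([plane(M["plate"],fishray(M["plate"],q[0]),40)[:2] for q in c],np.float32)
r=cv2.minAreaRect(P); print(r)
```

```text
plate 40 [281.7 182.4] 11.1125 [442.4 194.2]
plate 40 [282.4 185.8] 18.0125 [443.7 190.8]
plate 40 [278.7 182.1] 12.6875 [439.2 194.1]
plate 40 [282.1 179.1] 14.15 [442.1 197.8]
pin 106 [278.4 188.9] 12.65 [451.  -83.2]
pin 106 [278.8 200.6] 13.0625 [453.  -93.2]
pin 106 [280.7 203.6] 16.4375 [455.  -95.5]
pin 106 [279.9 186.3] 19.775 [451.9 -80.7]
pin 56 [278.7 187.1] 21.2125 [452.9 -93.1]
pin 56 [282.4 188.2] 25.375 [456.8 -93.7]
pin 56 [279.1 190.4] 22.45 [453.9 -96.5]
pin 56 [283.9 194.6] 20.35 [459.4 -99.9]
((479.56024169921875, 228.52255249023438), (182.81704711914062, 102.94004821777344), 45.484615325927734)
```

Run:
```python
from h import *
ori=[np.pi,0,1.735]
bot.grip(0.7,60)
print(bot.movel([453,-93.2,120],ori,150), bot.movel([453,-93.2,64],ori,60,threshold=8))
print(bot.get_state()["tcp_pos"])
bot.grip(0.0,60)
s=bot.get_state();print(s["t"],s["tcp_pos"],s["opening"],s["gripper_force"],s["contact_force"])
bot.movel([453,-93.2,150],ori,80); bot.dwell(.2)
s=bot.get_state();print(s["t"],s["tcp_pos"],s["opening"],s["gripper_force"],s["contact_force"])
cv2.imwrite("pics/w_held.png",imaging.capture("wrist"))
cv2.imwrite("pics/held.png",np.hstack([cv2.imread("pics/w_held.png")[150:,180:380],cv2.resize(imaging.capture("side")[100:215,260:360],(235,270),interpolation=cv2.INTER_CUBIC)]))
```

```text
False False
[453.33473801 -93.32006256  64.26279235]
6.125 [453.330141   -93.29467386  64.44229873] 0.2661987734702896 58.5399055480957 [-0.4794246  -0.32154602  6.13982968]
7.55 [452.6826421  -93.08176793 149.5652055 ] 0.2648321410297703 58.72561454772949 [-0.02567754  0.0869707  -1.63575961]
```

View pics/held.png

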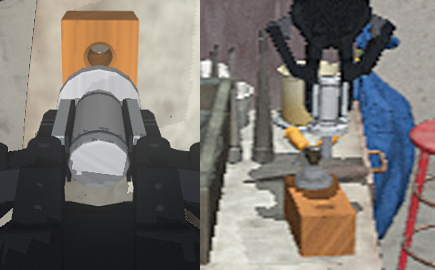

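The picture shows the pin held upright between the pads, its hole in the stand empty and the plug still in place. Next I set it down 30 mm beside the hole.

Run:
```python
from h import *
ori=[np.pi,0,1.735]; h=np.array([442.5,194.0]); d=np.array([.986,.163]); s0=h+30*d
bot.movel([*s0,150],ori,200); bot.movel([*s0,100],ori,100); bot.dwell(.2)
print(bot.get_state()["contact_force"])
print(bot.movel([*s0,82],ori,15,threshold=4)); bot.dwell(.3)
s=bot.get_state();print(s["t"],s["tcp_pos"],s["contact_force"],s["wrist_torque"])
```

```text
[ 0.67447204 -0.54121742 -2.1630397 ]
True
11.2083 [471.99334612 198.870808    88.26643412] [-0.24115845  0.04999265  5.50415912] [ 0.00247284  0.14303281 -0.03014314]
```

Run:
```python
from h import *
ori=[np.pi,0,1.735]; h=np.array([442.5,194.0]); d=np.array([.986,.163]); z=88.1
for k in (25,21,18,15,12,9,6,3,0):
    bot.movel([*(h+k*d),z],ori,20)
    s=bot.get_state(); f=s["contact_force"]; print(k,round(s["t"],1),round(z,1),s["tcp_pos"].round(1),f.round(1))
    if f[2]<2: z-=0.5 if k>12 else 1.5
    elif f[2]>9: z+=0.3
```

```text
25 11.6 88.1 [467.4 198.2  88.4] [0.8 0.1 3. ]
21 11.9 88.1 [463.5 197.5  88.3] [2.2 0.5 3.8]
18 12.2 88.1 [460.5 197.   88.3] [2.2 0.4 4. ]
15 12.5 88.1 [457.4 196.5  88.3] [3.  1.2 5. ]
12 12.8 88.1 [453.7 195.8  88. ] [1.5 0.1 4.1]
9 13.1 88.1 [449.  194.9  86.9] [ 0.   0.7 -1.5]
6 13.4 86.6 [447.8 194.9  86.3] [ 0.2 -0.4 -2.1]
3 13.7 85.1 [445.2 194.5  85. ] [-0.1  0.3 -1.9]
0 14.1 83.6 [442.3 194.   83.5] [-0.7 -0.  -0.8]
```

The tip dropped in over the countersink as expected, so I lower it to seat the collar.

Run:
```python
from h import *
ori=[np.pi,0,1.735]
print(bot.movel([442.5,194.0,54.5],ori,25,threshold=5)); bot.dwell(.2)
s=bot.get_state();print(s["t"],s["tcp_pos"],s["contact_force"],s["wrist_torque"])
cv2.imwrite("pics/seat.png",imaging.capture("side")[200:320,220:400])
```

```text
True
15.2583 [442.35752953 193.93687138  56.44333523] [-1.49819389 -0.28588565  5.28018094] [-0.05885026  0.05213658  0.0295601 ]
```

Run:
```python
from h import *
ori=[np.pi,0,1.735]
bot.grip(0.7); bot.movel([442.5,194.0,230],ori,120); bot.dwell(.3)
s=bot.get_state();print(s["t"],s["tcp_pos"],s["contact_force"],s["opening"])
a=imaging.capture("side")[200:320,220:400]; b=imaging.capture("wrist")[110:260,200:380]
cv2.imwrite("pics/end.png",np.hstack([cv2.resize(a,(400,267)),cv2.resize(b,(320,267))]))
```

```text
17.65 [442.37851041 193.95758255 229.73326981] [ 0.82641337 -0.27144736 -0.18856411] 0.6964130590838229
```

View pics/end.png

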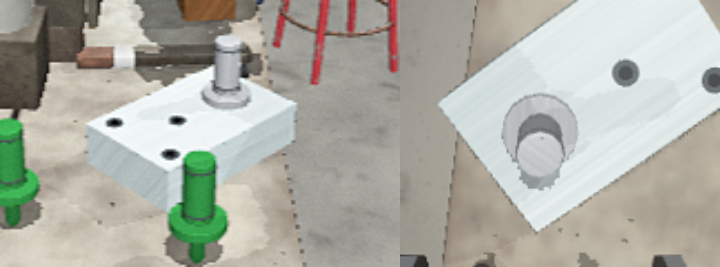

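The pin stands upright with its collar flat on the plate over the hole, at about (227,95) in the left crop and (540,130) in the right. The gripper is clear.

```bash
python3 -c "
from bench import bot
print(bot.sign_off())"
```

```text
the job is handed in; nothing more can be done
None
```

The lock pin was set down beside the hole, slid in and released with its collar flat on the plate; the low plug was left in the stand, and the job was handed in at about 18 s (no verdict was returned).

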